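# Clamp up a freshly glued tablet-card tray and hold it

### The arm

A 6-joint arm with a two-finger parallel gripper is mounted at the origin on the work surface. World frame = base frame: x ahead of the robot, y to its left, z up, the work surface at z = 0. Lengths are in mm, angles in degrees, forces in N, time in s.
With the tool pointing down it reaches from about 275 to 750 mm from the base axis. Payload 10.2 kg.
Tool frame: the origin (TCP) lies between the finger pads; the fingertips stand nose_length ahead of it and the grasp point (between the pads) lies 3 mm ahead of it (nose_length is the distance from the TCP to the fingertips, in mm); z points along the fingers, y is the direction in which the jaws open and shut (so a half turn about z gives the same grasp; the last joint's range is limited). The gripper opens to 85 mm and grips with 20 to 120 N. Pads are 22 mm wide; open, the fingers measure 114 mm over their backs; the gripper's body (76 mm by 85 mm) begins 54 mm behind the grasp point. The pads swing forward as they close: fully open they stand 13 mm farther back than shut.
Start: joints at [63.862, 17.928, 85.812, -0, 76.261, -12.8], TCP at [121.132, 510.841, 253.294] pointing down, gripper open.
Joint ranges: [-168.41, 168.41], [-55.51, 124.54], [10.69, 146.95], [-70.63, 250.63], [1, 178], [-165.06, 165.06]. Speed limits (degrees/s): [136.94, 136.94, 172.46, 180, 180, 180].

### API

Orientations are given as [roll, pitch, yaw] about the fixed x, y, z axes, in that order (R = Rz(yaw) Ry(pitch) Rx(roll)).
In Python, from plant import state, read_camera, get_calibration, close_job, nose_length gives the robot as it stands.
- The arm moves only by the tool send_rows, never from a script. Its argument "moves" is a list of rows, each an object with "delta_pos": the shift along the tool's x, y, z in m, a list of three; "delta_rot": the turn, a rotation vector about the tool's x, y, z in degrees, a list of three. In form: [{"delta_pos": [x, y, z], "delta_rot": [ax, ay, az]}, ...]. A call has exactly 8 rows; each row is the pose to reach, as a shift and turn from the pose measured when the call began, along the tool's axes at that moment; what a row does not reach only later rows make up. A row lasts 1/12 s, in which the tool goes at most 41.7 mm and 7.16 degrees, less where a joint would pass 70% of its speed; a pose out of reach is approached as far as the arm can. A call with a gripper value outside its range is refused whole. "gripper" is the finger opening in m, from 0 to 0.0854, set as the call begins (left out, the last holds). The fingers move at their own pace and stop on an object; "squeeze" is the grip in N (left out, the last holds). Time passes only in rows, so rows that repeat a pose let the fingers close, or fill a call up. It gives the time, the measured TCP pose, the force and the opening at its end, in the units of the state.
- state(): the state, without advancing time (a new reading comes with each control period).
- read_camera(name): name is "scene" or "top"; returns (picture, depth): 384x512x3 uint8, red, green, blue; 384x512 float32, mm along the optical axis (not along the pixel's ray), 0 where there is no reading.
- get_calibration(name): a dict with "fov_y" (degrees; the focal length in pixels is half the picture's height over the tangent of half this angle, whatever the lens; pixels are square), "cx", "cy" (the principal point, pixels), "R" (3x3) and "t" (3): a world point X has camera coordinates R X + t. Camera axes: x right, y down, z forward; pixel columns grow to the right and rows downward; lengths in mm; the calibration is good to about 2 mm. A picture is of the moment at which its call begins. get_calibration takes no time and is no camera call.
- close_job(): hands the job in, once; it reports no verdict.
The state is a dict: "t": time; "q": joint angles; "dq": joint speeds; "joint_efforts": joint torques, N m; "position": TCP position; "eef_rot": TCP orientation; "force": force on the tool from outside, world axes, zero at the start; "ft_torque": the same for the moment, N m; "opening": finger opening in mm.
Only numpy, scipy, OpenCV 4.12 (cv2) and the standard library are available. Lean on these libraries where they do the work, as an engineer would, in place of code of your own. Each camera call takes 0.05 s, during which the arm holds its last target. There are 200 camera calls.

### The job

The end block of the wooden tablet-card tray has fresh glue on it: pump the trigger of the one-hand bar clamp lying round the tray, squeeze by squeeze, until the far jaw has pushed the block fully home against its cleats and both rubber pads grip the tray firmly, but stop there, because overtightening crushes the block. Finish while still holding on: keep the handle and the trigger squeezed together in the gripper while the glue grabs, with clamp and tray flat on the counter. Leave the bottles, cartons and other things around where they stand.

Things in the scene. Friction and masses are not known exactly. Their poses are not given: they have to be found in the camera images.
- clamp: one-hand bar clamp lying on its side, black plastic and steel, 290 mm long, 40 mm thick, 0.65 kg, loose. Origin: on the bar's axis inside the head, at the underside. x runs along the toothed bar (z 10 to 30 mm) from the head to the far jaw, y towards the jaws' tips (handle and trigger on the -y side), z up. The bar's tail sticks out of the head's back, further as it closes.
- clamp_grip (a point): where to grip, at 1.5, -58, 26 mm in the clamp's frame: midway between the handle's back (x = -25.5 mm) and the released trigger's front (x = 28.5 mm). Fingers go down outside both and close along the clamp's x: 54 mm over both, 32 mm fully squeezed. The loose clamp slides to centre itself in the fingers; between squeezes open to 77 mm or more so that the trigger can come fully out.
- clamp_handle: the clamp's fixed handle, a black bar 22 mm wide (x), 92 mm long (y), 30 mm thick, its middle 20 mm above the counter, with a slightly thicker butt on its last 14 mm; origin at its end at the head, axes as the clamp's
- trigger_blade: the trigger, a black blade 9 mm wide and 26 mm thick (7 to 33 mm above the counter) in front (+x) of the handle, its flat grip face from 22 to 88 mm from the bar's axis; origin at its pivot in the head, 32 mm beyond the bar's axis; the blade runs along its own -y
- trigger (a joint): trigger angle, rad: 0 out (spring-returned in 0.3 s, 3 to 4 N at the grip), 0.25 fully squeezed (about 7 N, more once the pads press; a 40 N grip is ample). A full squeeze (22 mm at the grip) draws the far jaw 8 mm nearer, two ratchet teeth; a little over half 4 mm. The ratchet keeps the jaw there when the trigger is let out. Each full squeeze on tight pads adds 14 N.
- clamp_bar (a joint): travel of the toothed bar with the far jaw, m: grows as the far jaw comes towards the near jaw. The free pads' faces stand 171 mm minus this travel apart; the tray with its block home is 133 mm long. Starts anywhere from 0 to 0.012.
- far_jaw: the far jaw on the bar's end, a black post 20 x 104 x 40 mm with a soft rubber pad 12 mm thick on its inner face; origin on its inner face, at the pad's centre, 55 mm from the bar's axis and 20 mm above the counter, axes as the clamp's
- near_jaw: the near jaw on the head, a black post 18 x 62 x 40 mm with the same rubber pad; origin on the back of the post, 57 mm from the bar's axis and 20 mm above the counter; the pad's face stands 30 mm from it in +x
- far_pad (a joint): how far the far jaw's rubber pad is pressed in, m: 0 free, 3.5 N per mm, 0.0105 at most; 2 to 7 mm is a firm grip that does no harm
- near_pad (a joint): how far the near jaw's rubber pad is pressed in, m: 0 free, 3.5 N per mm, 0.0105 at most; 2 to 7 mm is a firm grip that does no harm
- far_pad_face (a point): centre of the far pad's pressing face (32 mm wide, 34 mm high)
- near_pad_face (a point): centre of the near pad's pressing face (32 mm wide, 34 mm high)
- tray: light wooden tray of filed blister cards, 130 mm long (x), 76 mm wide (y), 46 mm high, 0.3 kg, loose, between the jaws, its x along the clamp's x. Origin: centre of its underside. Closed end at x = -65 mm (near jaw); open end at x = 65 mm (far jaw), where the block slides in between the 6 mm side walls, on the 5 mm floor, against two cleats.
- block: the loose end block, light wood, 24 mm (x) x 61 mm x 40 mm high, standing on the tray's floor in its open end. Origin: centre of its underside. Home at x = 56 mm in the tray's frame (then its outer face stands 3 mm proud of the tray's end); starts 3 to 7 mm further out.
- tablet_bottle: a white tablet bottle, 48 mm wide, 85 mm tall; origin at the centre of its underside
- glue_bottle: the white glue bottle, 38 mm wide, 105 mm tall; origin at the centre of its underside
- carton: a medicine carton 110 x 55 x 45 mm lying flat on the robot's side of the bar; origin at the centre of its underside
- blister_cards: a stack of blister cards, 95 x 40 x 15 mm; origin at the centre of its underside
- counting_tray: a white tablet-counting tray, 200 x 150 x 20 mm; origin at the centre of its underside
- measure_cup: a clear measuring cup, 60 mm wide, 60 mm tall; origin at the centre of its underside
- cream_jar: a white cream jar, 72 mm wide, 55 mm tall; origin at the centre of its underside
Mind the look-alikes: they are no part of the job. Several things have the shape of the block; the one meant has the colours described above.

How it is judged (in metres and radians):
On the way, in this order (a step that is already met when the one before it is completed fails the run):
1. a first full squeeze of the trigger, with the far jaw still clear of the block (value of joint trigger above 0.17 rad and contact force between far_jaw and block below 0.5 N), for 0.05 s.
2. the trigger let out again for the next squeeze (value of joint trigger below 0.06 rad), for 0.05 s.
3. the far jaw touches the block (contact force between far_jaw and block above 1 N), for 0.05 s.
At the end, for the whole second after the job is handed in: Block home on its cleats (within 1.8 mm, square within 0.05 rad); each pad presses with 3 to 38 N; fingers press handle and trigger (over 3 N each), trigger at least half squeezed in; clamp and tray flat on the counter (raised under 6 mm, tilted under 0.08 rad) (x of block in the frame of tray below 0.0578 m and z of block in the frame of tray below 0.008 m and angle between the x axis of block and the x axis of tray, either way round below 0.05 rad and contact force between far_jaw and block between 3 and 38 N and contact force between near_jaw and tray between 3 and 38 N and value of joint trigger above 0.12 rad and contact force between the fingers and trigger_blade above 3 N and contact force between the fingers and clamp_handle above 3 N and height (world z) of each of clamp, tray below 0.006 m and angle between each of clamp, tray's own z axis and vertical below 0.08 rad); the arm keeps its last pose, push and grip.
It fails at once if the block is crushed (far jaw presses on it with more than 44 N) (contact force between far_jaw and block above 44 N).
It fails at once if a bystander is moved more than 30 mm (distance of any of tablet_bottle, glue_bottle, carton, blister_cards, counting_tray, measure_cup, cream_jar from where it was at the start of the episode above 0.03 m).
It also fails if it takes over 48 s, if anything falls off the work surface, if the arm or the gripper's body presses on something with over 40 N, if the wrist force passes 120 N, or if a joint passes its speed limit or range.

## Working session

There is one attempt and no reset: what is moved stays moved. The work goes in short steps, Python scripts to look and compute and a tool call to move; the robot and the scene stay as the last step left them, time stands still between calls to the robot, and variables do not carry over. Pictures are saved under pics/ and viewed, about 8 in all and at most 12, crops included, and the job is handed in when it is done.

Besides the shell and the picture viewer there is one more tool, called after ">>>" by a JSON object that holds its "api" and its "payload". send_rows: Moves the arm, as the interface text tells. Its arguments: {"type":"object","properties":{"moves":{"type":"array","items":{"type":"object","properties":{"delta_pos":{"type":"array","items":{"type":"number"}},"delta_rot":{"type":"array","items":{"type":"number"}}}}},"gripper":{"type":"number"},"squeeze":{"type":"number"}},"required":["moves"]}

```bash
mkdir -p pics; cat > h.py <<'E'
import numpy as np, cv2
from plant import *
def cam(n):
    im,d=read_camera(n); return im,d,get_calibration(n)
def pts(d,c):
    f=d.shape[0]/2/np.tan(np.radians(c['fov_y']/2))
    v,u=np.mgrid[:d.shape[0],:d.shape[1]]
    P=np.stack([(u-c['cx'])/f*d,(v-c['cy'])/f*d,d],-1)
    return (P-np.array(c['t']))@np.array(c['R'])
def save(im,n,s=1.5): cv2.imwrite('pics/'+n,cv2.resize(im[...,::-1],None,fx=s,fy=s,interpolation=cv2.INTER_CUBIC))
E
python3 - <<'E'
from h import *
for n in('top','scene'):
    im,d,c=cam(n); save(im,n+'1.png'); np.savez(n+'1.npz',im=im,d=d,P=pts(d,c)); print(n,c)
print(state(),nose_length)
E
```

```text
top {'fov_y': 45.51000714486406, 'cx': 250.4439667727237, 'cy': 191.76527546434463, 'R': array([[-0.00901647, -0.99980225,  0.01772477],
       [-0.98529987,  0.00585888, -0.17073323],
       [ 0.17059562, -0.01900363, -0.98515785]]), 't': array([ -31.16551989,  578.60642735, 1304.85133701])}
scene {'fov_y': 42.03838421108417, 'cx': 250.36838446930642, 'cy': 197.33465768432035, 'R': array([[ 0.50192234,  0.86484445,  0.01086521],
       [ 0.73580513, -0.42036273, -0.53092936],
       [-0.45460398,  0.27447998, -0.84734642]]), 't': array([-250.98983394, -394.79251129, 1814.41405867])}
{'t': 0.1, 'q': array([ 6.38616930e+01,  1.79568149e+01,  8.58492725e+01, -1.15110760e-03,
        7.62619722e+01, -1.28009318e+01]), 'dq': array([ 0.05383754, -0.07843203, -0.20875282, -0.04329414,  0.0383725 ,
       -0.08821643]), 'joint_efforts': array([ 3.31760770e-03, -4.12902689e+01, -2.60138422e+01, -1.51090503e-04,
        3.05469184e-03, -1.67875697e-06]), 'position': array([121.04147461, 510.64300355, 252.78966632]), 'eef_rot': array([-1.79933384e+02, -1.39894982e-02,  1.66662891e+02]), 'force': array([0.97370365, 0.26327007, 0.09597828]), 'ft_torque': array([-0.03483479,  0.02360902, -0.026822  ]), 'opening': 85.31418157797088} 22.0
```

View pics/top1.png

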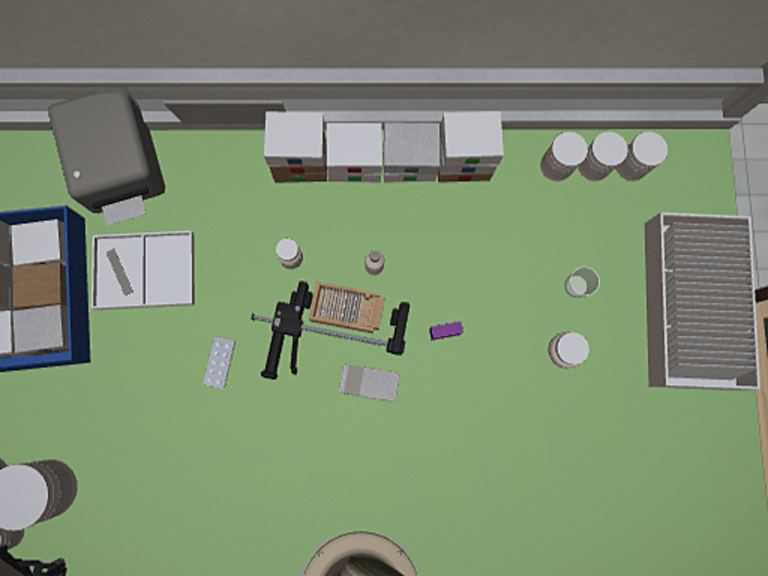

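View pics/scene1.png

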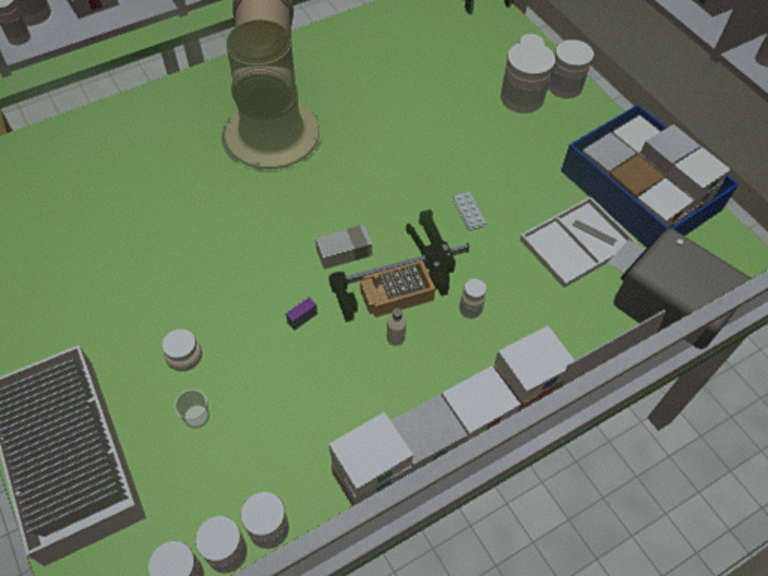

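The top view shows the clamp's head near (288,318). The handle runs to (270,375), the trigger tip is near (295,370), the far jaw is at (398,328), and the bar runs from (255,317) to (390,343). The block is at (376,312). The carton at (370,382) and the cards at (220,362) are the things nearest the fingers. Next I'll measure the clamp.

```bash
python3 - <<'E'
from h import *
z=np.load('top1.npz'); im,d,P=z['im'],z['d'],z['P']
c=get_calibration('top')
sub=(slice(180,262),slice(160,280))
dark=np.zeros(d.shape,bool); dark[sub]=im[sub].max(-1)<70
print('z of handle px',[np.round(P[v,u],0) for v,u in[(240,182),(247,180),(212,192),(195,201),(220,266)]])
f=192/np.tan(np.radians(c['fov_y']/2)); R=np.array(c['R']);t=np.array(c['t']);C=-R.T@t
def ray(u,v,h):
    r=R.T@np.array([(u-c['cx'])/f,(v-c['cy'])/f,1]); return C+r*(h-C[2])/r[2]
n,l,st,ce=cv2.connectedComponentsWithStats(dark.astype(np.uint8))
for i in range(1,n):
    if st[i,4]>30: print(i,st[i],ce[i])
# handle: dark px with rows 225..255, cols 172..190 ; trigger cols 191..200
v,u=np.nonzero(dark)
for r in range(224,254,3):
    print(r,[ (a, np.round(ray(a,r,35)[:2],0)) for a in [u[(v==r)&(u<205)].min(),u[(v==r)&(u<205)].max()]], sorted(u[(v==r)&(u<205)]))
big=cv2.resize(im[175:265,155:285],None,fx=6,fy=6,interpolation=cv2.INTER_CUBIC); cv2.imwrite('pics/crop.png',big[...,::-1])
E
```

```text
z of handle px [array([438., 165.,  40.]), array([418., 172.,  35.]), array([521., 138.,  37.]), array([571., 111.,  44.]), array([495., -81.,  42.])]
1 [174 188  35  65 868] [191.30184332 219.21658986]
6 [258 202  15  34 313] [265.28115016 219.00958466]
224 [(np.int64(182), array([486., 167.])), (np.int64(199), array([485., 117.]))] [np.int64(182), np.int64(183), np.int64(184), np.int64(185), np.int64(186), np.int64(187), np.int64(188), np.int64(195), np.int64(196), np.int64(197), np.int64(198), np.int64(199)]
227 [(np.int64(181), array([477., 170.])), (np.int64(198), array([476., 120.]))] [np.int64(181), np.int64(182), np.int64(183), np.int64(184), np.int64(185), np.int64(186), np.int64(187), np.int64(188), np.int64(195), np.int64(196), np.int64(197), np.int64(198)]
230 [(np.int64(180), array([468., 173.])), (np.int64(197), array([468., 123.]))] [np.int64(180), np.int64(181), np.int64(182), np.int64(183), np.int64(184), np.int64(185), np.int64(186), np.int64(187), np.int64(195), np.int64(196), np.int64(197)]
233 [(np.int64(180), array([459., 172.])), (np.int64(197), array([459., 12
[... 999 characters left out ...]
7), array([424., 122.]))] [np.int64(177), np.int64(178), np.int64(179), np.int64(180), np.int64(181), np.int64(182), np.int64(183), np.int64(184), np.int64(194), np.int64(195), np.int64(196), np.int64(197)]
248 [(np.int64(174), array([416., 189.])), (np.int64(197), array([415., 122.]))] [np.int64(174), np.int64(175), np.int64(176), np.int64(177), np.int64(178), np.int64(179), np.int64(180), np.int64(181), np.int64(182), np.int64(183), np.int64(195), np.int64(196), np.int64(197)]
251 [(np.int64(176), array([407., 183.])), (np.int64(184), array([407., 160.]))] [np.int64(176), np.int64(177), np.int64(178), np.int64(179), np.int64(180), np.int64(181), np.int64(182), np.int64(183), np.int64(184)]
```

View pics/crop.png

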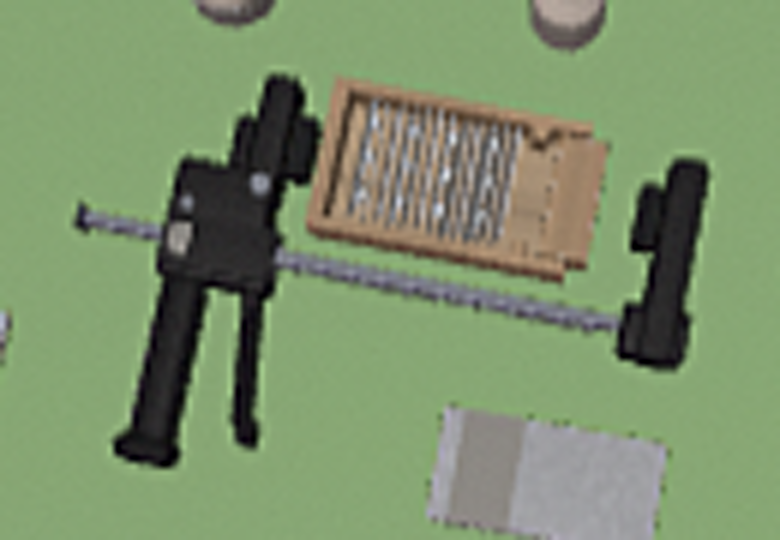

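```bash
python3 - <<'E'
from h import *
z=np.load('top1.npz'); im,d,P=z['im'],z['d'],z['P']
c=get_calibration('top')
f=192/np.tan(np.radians(c['fov_y']/2)); R=np.array(c['R']);t=np.array(c['t']);C=-R.T@t
def ray(u,v,h):
    r=R.T@np.array([(u-c['cx'])/f,(v-c['cy'])/f,1]); return (C+r*(h-C[2])/r[2])[:2]
k=lambda x,y,h: ray(155+x/6-.4,175+y/6-.4,h)
a,b=k(85,217,28),k(612,322,28); ex=(b-a)/np.linalg.norm(b-a); ey=np.array([-ex[1],ex[0]])
print('bar',a,b,np.degrees(np.arctan2(ex[1],ex[0])))
hb=k(115,452,35);ht=k(165,280,35); e=(ht-hb)/np.linalg.norm(ht-hb);print('handle-left-edge angle -90',np.degrees(np.arctan2(e[1],e[0]))-90)
g=lambda p:np.round([(p-a)@ex,(p-a)@ey],1)
for n,x,y,h in[('handle L',150,350,35),('handle R',197,350,35),('trig L',237,400,33),('trig R',258,400,33),('trig tip',248,445,33),('handle end',148,465,38),('far jaw outer',708,170,40),('far pad face',633,215,37),('near pad face',316,160,37),('block face',597,210,45),('near post back',262,90,40),('card',0,340,15),('carton TL',445,405,45)]:
    p=k(x,y,h); print(n,np.round(p),g(p))
E
```

```text
bar [526.1973377  207.84225994] [472.10226498 -53.21020248] -101.70709353680284
handle-left-edge angle -90 -105.27009908757901
handle L [459. 174.] [ 47.1 -58.5]
handle R [459. 151.] [ 69.6 -54. ]
trig L [435. 131.] [ 93.8 -73.9]
trig R [435. 121.] [103.9 -71.9]
trig tip [413. 125.] [103.8 -94.2]
handle end [403. 173.] [  58.9 -113.2]
far jaw outer [ 546. -101.] [298.6  82.1]
far pad face [524. -64.] [266.5  53.2]
near pad face [553.  93.] [107.2  49.3]
block face [526. -46.] [248.6  51. ]
near post back [588. 120.] [73.9 78. ]
card [467. 251.] [-29.9 -67.1]
carton TL [431.  29.] [194.6 -57.1]
```

>>> {"api": "send_rows", "payload": {"moves": [{"delta_pos": [-0.026,-0.017,0]},{"delta_pos": [-0.051,-0.035,0]},{"delta_pos": [-0.077,-0.052,0]},{"delta_pos": [-0.102,-0.069,0]},{"delta_pos": [-0.128,-0.087,0]},{"delta_pos": [-0.153,-0.104,0]},{"delta_pos": [-0.179,-0.121,0],"delta_rot": [0,0,-1]},{"delta_pos": [-0.204,-0.139,0],"delta_rot": [0,0,-1.6]}], "gripper": 0.085, "squeeze": 40}}

```text
invalid input
```

>>> {"api": "send_rows", "payload": {"moves": [{"delta_pos": [-0.026,-0.017,0],"delta_rot": [0,0,0]},{"delta_pos": [-0.051,-0.035,0],"delta_rot": [0,0,0]},{"delta_pos": [-0.077,-0.052,0],"delta_rot": [0,0,0]},{"delta_pos": [-0.102,-0.069,0],"delta_rot": [0,0,0]},{"delta_pos": [-0.128,-0.087,0],"delta_rot": [0,0,0]},{"delta_pos": [-0.153,-0.104,0],"delta_rot": [0,0,0]},{"delta_pos": [-0.179,-0.121,0],"delta_rot": [0,0,-1]},{"delta_pos": [-0.204,-0.139,0],"delta_rot": [0,0,-1.6]}], "gripper": 0.085, "squeeze": 40}}

```text
t: 0.77
position: [288.2, 327.1, 252.8]
eef_rot: [-179.9, -0.0, 168.3]
force: [0.4, 0.5, 0.6]
opening: 84.7
```

>>> {"api": "send_rows", "payload": {"moves": [{"delta_pos": [-0.028,-0.02,0],"delta_rot": [0,0,0]},{"delta_pos": [-0.056,-0.04,0],"delta_rot": [0,0,0]},{"delta_pos": [-0.084,-0.06,0.01],"delta_rot": [0,0,0]},{"delta_pos": [-0.112,-0.08,0.03],"delta_rot": [0,0,0]},{"delta_pos": [-0.14,-0.1,0.05],"delta_rot": [0,0,0]},{"delta_pos": [-0.17,-0.122,0.07],"delta_rot": [0,0,0]},{"delta_pos": [-0.199,-0.143,0.09],"delta_rot": [0,0,0]},{"delta_pos": [-0.199,-0.143,0.12],"delta_rot": [0,0,0]}]}}

```text
t: 1.43
position: [458.2, 142.7, 132.9]
eef_rot: [-179.9, 0.3, 168.1]
force: [0.1, 0.8, -0.2]
opening: 85.1
```

>>> {"api": "send_rows", "payload": {"moves": [{"delta_pos": [0,0,0.01],"delta_rot": [0,0,0]},{"delta_pos": [0,0,0.01],"delta_rot": [0,0,0]},{"delta_pos": [0,0,0.01],"delta_rot": [0,0,0]},{"delta_pos": [0,0,0.01],"delta_rot": [0,0,0]},{"delta_pos": [0,0,0.01],"delta_rot": [0,0,0]},{"delta_pos": [0,0,0.01],"delta_rot": [0,0,0]},{"delta_pos": [0,0,0.01],"delta_rot": [0,0,0]},{"delta_pos": [0,0,0.01],"delta_rot": [0,0,0]}]}}

```text
t: 2.1
position: [458.3, 142.9, 123.3]
eef_rot: [-180.0, 0.3, 168.1]
force: [0.4, 0.4, -0.3]
opening: 85.0
```

```bash
python3 - <<'E'
from h import *
im,d,c=cam('scene'); s=state(); print(s['position'],s['eef_rot'],s['opening'])
im2,d2,_=cam('top')
a=cv2.resize(im[110:250,180:340],None,fx=3.2,fy=3.2,interpolation=cv2.INTER_CUBIC)
b=cv2.resize(im2[155:267,155:285],None,fx=4,fy=4,interpolation=cv2.INTER_CUBIC)[:448]
o=np.zeros((1000,520,3),np.uint8); 
o=np.hstack([cv2.resize(a,(400,350)),cv2.resize(b,(400,345))[:345].copy() if 0 else cv2.resize(b,(400,350))])
cv2.imwrite('pics/a.png',o[...,::-1])
E
```

```text
[458.22662757 142.86018025 123.2248599 ] [-179.95669137    0.28517446  168.07813387] 84.697524794934
```

View pics/a.png

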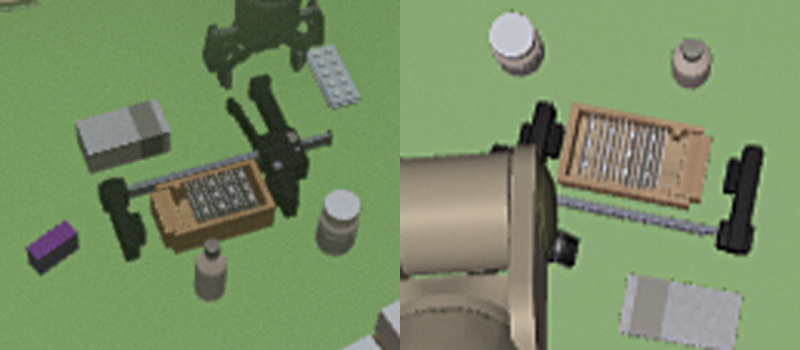

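The gripper hangs open above the handle and trigger. In the top view the pads, block and far jaw remain visible. I'll descend with a small correction.

>>> {"api": "send_rows", "payload": {"moves": [{"delta_pos": [0.004,0.003,0.01],"delta_rot": [0,0,0]},{"delta_pos": [0.004,0.003,0.025],"delta_rot": [0,0,0]},{"delta_pos": [0.004,0.003,0.04],"delta_rot": [0,0,0]},{"delta_pos": [0.004,0.003,0.055],"delta_rot": [0,0,0]},{"delta_pos": [0.004,0.003,0.07],"delta_rot": [0,0,0]},{"delta_pos": [0.004,0.003,0.082],"delta_rot": [0,0,0]},{"delta_pos": [0.004,0.003,0.09],"delta_rot": [0,0,0]},{"delta_pos": [0.004,0.003,0.095],"delta_rot": [0,0,0]}]}}

```text
t: 2.87
position: [455.1, 146.4, 27.4]
eef_rot: [-179.9, 0.2, 168.1]
force: [0.0, -0.5, 0.3]
opening: 85.1
```

```bash
python3 - <<'E'
from h import *
s=state(); print(s['t'],s['position'],s['eef_rot'],s['opening'],s['force'])
E
```

```text
2.8667 [455.10733856 146.41079002  27.35182014] [-179.93935232    0.22140144  168.07131613] 85.05558319756739 [ 0.00971316 -0.46938814  0.30349459]
```

>>> {"api": "send_rows", "payload": {"moves": [{"delta_pos": [0,0,0],"delta_rot": [0,0,0]},{"delta_pos": [0,0,0],"delta_rot": [0,0,0]},{"delta_pos": [0,0,0],"delta_rot": [0,0,0]},{"delta_pos": [0,0,0],"delta_rot": [0,0,0]},{"delta_pos": [0,0,0],"delta_rot": [0,0,0]},{"delta_pos": [0,0,0],"delta_rot": [0,0,0]},{"delta_pos": [0,0,0],"delta_rot": [0,0,0]},{"delta_pos": [0,0,0],"delta_rot": [0,0,0]}], "gripper": 0.03, "squeeze": 40}}

```text
t: 3.53
position: [457.1, 147.9, 30.0]
eef_rot: [179.9, 0.6, 168.1]
force: [-2.8, 12.7, 17.4]
opening: 31.0
```

```bash
cat >> h.py <<'E'
def look(fn):
    im,d,c=cam('scene'); im2,d2,_=cam('top'); s=state()
    print(s['t'],s['position'].round(1),s['eef_rot'].round(2),s['opening'].round(1),s['force'].round(1),s['ft_torque'].round(2))
    a=cv2.resize(im[110:250,180:340],(400,350),interpolation=cv2.INTER_CUBIC)
    b=cv2.resize(im2[168:248,190:282],(400,350),interpolation=cv2.INTER_CUBIC)
    cv2.imwrite('pics/'+fn,np.hstack([a,b])[...,::-1])
E
python3 -c "
from h import *
look('b.png')"
```

```text
Traceback (most recent call last):
  File "h.py", line 13, in look
    print(s['t'],s['position'].round(1),s['eef_rot'].round(2),s['opening'].round(1),s['force'].round(1),s['ft_torque'].round(2))
                                                              ^^^^^^^^^^^^^^^^^^
AttributeError: 'float' object has no attribute 'round'
```

```bash
sed -i "s/s\['opening'\].round(1)/round(s['opening'],1)/" h.py; python3 -c "
from h import *
look('b.png')"
```

```text
3.7333 [457.1 147.9  30. ] [179.86   0.55 168.1 ] 30.8 [-1.8 12.9 19.4] [1.87 0.21 0.25]
```

View pics/b.png

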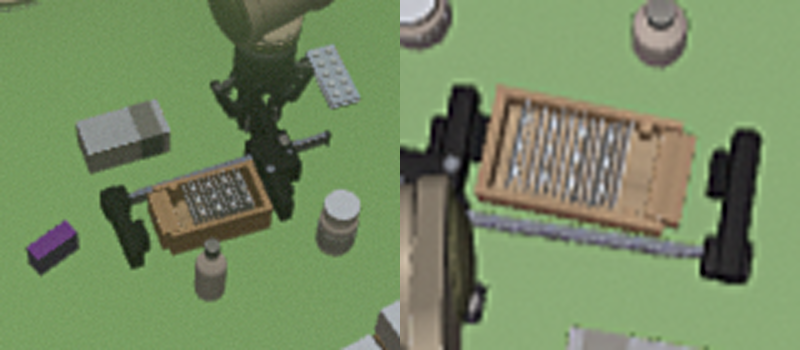

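The trigger is fully squeezed (opening 31 mm) and the far jaw is still clear of the block. There's a gap of about 2 cm between block (690,180) and pad (712,180) in the right crop. Now I'll let the trigger out.

>>> {"api": "send_rows", "payload": {"moves": [{"delta_pos": [0,0,0],"delta_rot": [0,0,0]},{"delta_pos": [0,0,0],"delta_rot": [0,0,0]},{"delta_pos": [0,0,0],"delta_rot": [0,0,0]},{"delta_pos": [0,0,0],"delta_rot": [0,0,0]},{"delta_pos": [0,0,0],"delta_rot": [0,0,0]},{"delta_pos": [0,0,0],"delta_rot": [0,0,0]},{"delta_pos": [0,0,0],"delta_rot": [0,0,0]},{"delta_pos": [0,0,0],"delta_rot": [0,0,0]}], "gripper": 0.085}}

```text
t: 4.4
position: [457.0, 147.8, 29.9]
eef_rot: [179.9, 0.5, 168.1]
force: [-0.5, -0.2, 0.4]
opening: 84.7
```

>>> {"api": "send_rows", "payload": {"moves": [{"delta_pos": [0,0,0],"delta_rot": [0,0,0]},{"delta_pos": [0,0,0],"delta_rot": [0,0,0]},{"delta_pos": [0,0,0],"delta_rot": [0,0,0]},{"delta_pos": [0,0,0],"delta_rot": [0,0,0]},{"delta_pos": [0,0,0],"delta_rot": [0,0,0]},{"delta_pos": [0,0,0],"delta_rot": [0,0,0]},{"delta_pos": [0,0,0],"delta_rot": [0,0,0]},{"delta_pos": [0,0,0],"delta_rot": [0,0,0]}], "gripper": 0.085}}

```text
t: 5.07
position: [457.0, 147.8, 29.9]
eef_rot: [179.9, 0.5, 168.1]
force: [0.0, -0.0, -0.3]
opening: 84.9
```

```bash
python3 -c "
from h import *
look('c.png')"
```

```text
5.1667 [457.  147.8  29.9] [179.87   0.54 168.1 ] 85.1 [0.3 0.6 0.4] [-0.01  0.03  0.04]
```

View pics/c.png

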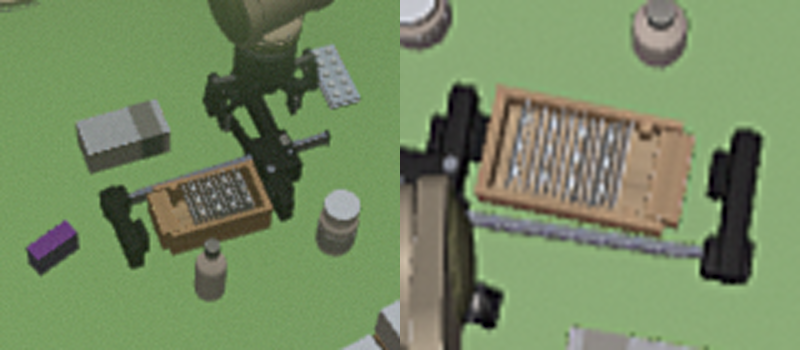

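Trigger out again, jaw kept its position. Squeezes 2 and 3.

>>> {"api": "send_rows", "payload": {"moves": [{"delta_pos": [0,0,0],"delta_rot": [0,0,0]},{"delta_pos": [0,0,0],"delta_rot": [0,0,0]},{"delta_pos": [0,0,0],"delta_rot": [0,0,0]},{"delta_pos": [0,0,0],"delta_rot": [0,0,0]},{"delta_pos": [0,0,0],"delta_rot": [0,0,0]},{"delta_pos": [0,0,0],"delta_rot": [0,0,0]},{"delta_pos": [0,0,0],"delta_rot": [0,0,0]},{"delta_pos": [0,0,0],"delta_rot": [0,0,0]}], "gripper": 0.03}}

```text
t: 5.83
position: [458.4, 149.5, 31.7]
eef_rot: [179.7, 0.8, 168.1]
force: [-2.8, 12.2, 18.2]
opening: 30.8
```

>>> {"api": "send_rows", "payload": {"moves": [{"delta_pos": [0,0,0],"delta_rot": [0,0,0]},{"delta_pos": [0,0,0],"delta_rot": [0,0,0]},{"delta_pos": [0,0,0],"delta_rot": [0,0,0]},{"delta_pos": [0,0,0],"delta_rot": [0,0,0]},{"delta_pos": [0,0,0],"delta_rot": [0,0,0]},{"delta_pos": [0,0,0],"delta_rot": [0,0,0]},{"delta_pos": [0,0,0],"delta_rot": [0,0,0]},{"delta_pos": [0,0,0],"delta_rot": [0,0,0]}], "gripper": 0.085}}

```text
t: 6.5
position: [458.4, 149.4, 31.6]
eef_rot: [179.7, 0.8, 168.1]
force: [0.0, -0.9, -0.4]
opening: 85.4
```

```bash
python3 -c "
from h import *
look('d.png')"
```

```text
6.6 [458.4 149.4  31.6] [179.67   0.77 168.1 ] 85.1 [ 0.8  0.7 -0.5] [-0.03  0.01  0.08]
```

View pics/d.png

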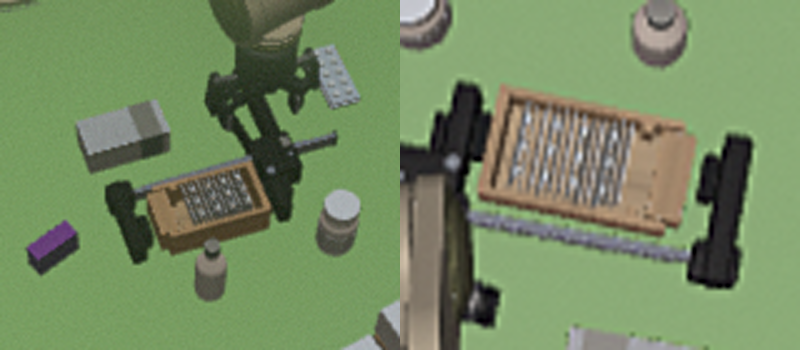

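The jaw came about 7 mm nearer. The remaining gap between block (695) and pad (700) is small. Squeeze 3 follows, with a small height and tilt correction.

>>> {"api": "send_rows", "payload": {"moves": [{"delta_pos": [0,0,0.002],"delta_rot": [0.3,0.8,0]},{"delta_pos": [0,0,0.002],"delta_rot": [0.3,0.8,0]},{"delta_pos": [0,0,0.002],"delta_rot": [0.3,0.8,0]},{"delta_pos": [0,0,0.002],"delta_rot": [0.3,0.8,0]},{"delta_pos": [0,0,0.002],"delta_rot": [0.3,0.8,0]},{"delta_pos": [0,0,0.002],"delta_rot": [0.3,0.8,0]},{"delta_pos": [0,0,0.002],"delta_rot": [0.3,0.8,0]},{"delta_pos": [0,0,0.002],"delta_rot": [0.3,0.8,0]}], "gripper": 0.03}}

```text
t: 7.27
position: [459.7, 150.9, 31.2]
eef_rot: [179.8, 0.2, 168.1]
force: [-1.6, 11.0, 15.6]
opening: 30.8
```

>>> {"api": "send_rows", "payload": {"moves": [{"delta_pos": [0,0,0],"delta_rot": [0,0,0]},{"delta_pos": [0,0,0],"delta_rot": [0,0,0]},{"delta_pos": [0,0,0],"delta_rot": [0,0,0]},{"delta_pos": [0,0,0],"delta_rot": [0,0,0]},{"delta_pos": [0,0,0],"delta_rot": [0,0,0]},{"delta_pos": [0,0,0],"delta_rot": [0,0,0]},{"delta_pos": [0,0,0],"delta_rot": [0,0,0]},{"delta_pos": [0,0,0],"delta_rot": [0,0,0]}], "gripper": 0.085}}

```text
t: 7.93
position: [459.6, 150.8, 31.1]
eef_rot: [179.8, 0.2, 168.1]
force: [0.0, -0.5, -0.1]
opening: 84.9
```

```bash
python3 -c "
from h import *
look('e.png')"
```

```text
8.0333 [459.6 150.9  31.1] [1.7978e+02 1.7000e-01 1.6807e+02] 84.7 [-0.3  0.3  0. ] [ 0.02  0.01 -0.01]
```

View pics/e.png

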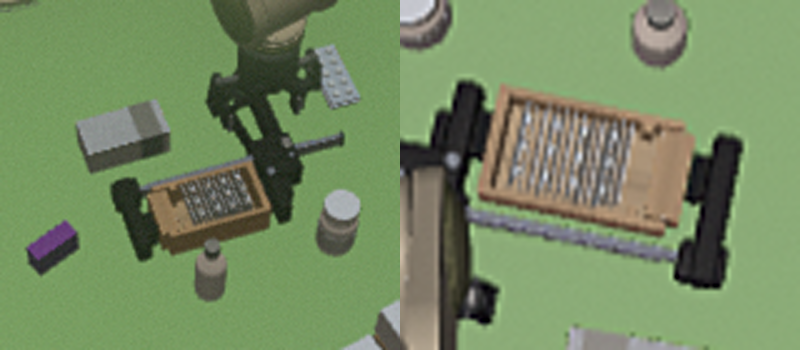

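The pad now just meets the block (690,175), which still stands proud. Squeeze 4.

>>> {"api": "send_rows", "payload": {"moves": [{"delta_pos": [0,0,0.002],"delta_rot": [0.2,0.2,0]},{"delta_pos": [0,0,0.002],"delta_rot": [0.2,0.2,0]},{"delta_pos": [0,0,0.002],"delta_rot": [0.2,0.2,0]},{"delta_pos": [0,0,0.002],"delta_rot": [0.2,0.2,0]},{"delta_pos": [0,0,0.002],"delta_rot": [0.2,0.2,0]},{"delta_pos": [0,0,0.002],"delta_rot": [0.2,0.2,0]},{"delta_pos": [0,0,0.002],"delta_rot": [0.2,0.2,0]},{"delta_pos": [0,0,0.002],"delta_rot": [0.2,0.2,0]}], "gripper": 0.03}}

```text
t: 8.7
position: [460.8, 152.3, 30.7]
eef_rot: [179.8, 0.1, 168.0]
force: [-1.2, 9.8, 15.6]
opening: 31.1
```

>>> {"api": "send_rows", "payload": {"moves": [{"delta_pos": [0,0,0],"delta_rot": [0,0,0]},{"delta_pos": [0,0,0],"delta_rot": [0,0,0]},{"delta_pos": [0,0,0],"delta_rot": [0,0,0]},{"delta_pos": [0,0,0],"delta_rot": [0,0,0]},{"delta_pos": [0,0,0],"delta_rot": [0,0,0]},{"delta_pos": [0,0,0],"delta_rot": [0,0,0]},{"delta_pos": [0,0,0],"delta_rot": [0,0,0]},{"delta_pos": [0,0,0],"delta_rot": [0,0,0]}], "gripper": 0.085}}

```text
t: 9.37
position: [460.7, 152.2, 30.6]
eef_rot: [179.8, 0.1, 168.0]
force: [0.4, 0.0, -0.5]
opening: 84.9
```

```bash
python3 -c "
from h import *
look('f.png')
im,d,c=cam('top'); np.savez('top4.npz',im=im,d=d,P=pts(d,c))"
```

```text
9.4667 [460.8 152.3  30.7] [1.7978e+02 1.5000e-01 1.6800e+02] 85.1 [-0.9 -0.1 -0.4] [-0.01  0.    0.05]
```

View pics/f.png

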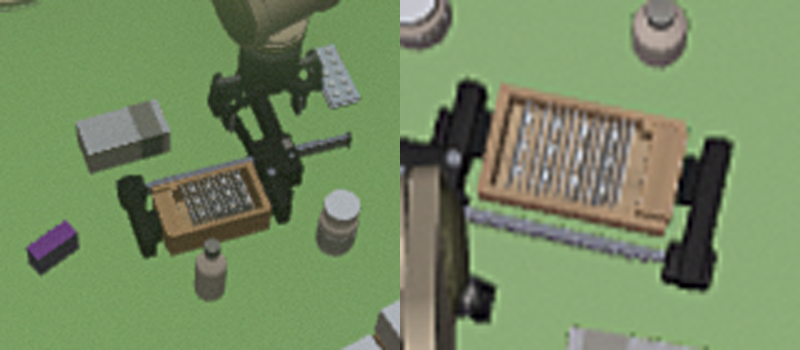

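Block looks nearly flush now, with its outer face at (685,175) just proud of the tray's end. I'll measure the jaw-post spacing along the bar to get the travel.

```bash
python3 - <<'E'
from h import *
c=get_calibration('top')
f=192/np.tan(np.radians(c['fov_y']/2)); R=np.array(c['R']);t=np.array(c['t'])
def proj(X): p=R@X+t; return p[0]/p[2]*f+c['cx'],p[1]/p[2]*f+c['cy']
a=np.array([526.2,207.8]);ex=np.array([-.2028,-.9792]);ey=np.array([.9792,-.2028])
for fn in('top1.npz','top4.npz'):
    g=cv2.cvtColor(np.load(fn)['im'],cv2.COLOR_RGB2GRAY).astype(np.float32)
    s=np.arange(60,310,.5)
    for y in(72,76,80):
        P=np.array([proj(np.r_[a+q*ex+y*ey,40]) for q in s],np.float32)
        v=cv2.remap(g,P[None,:,0],P[None,:,1],cv2.INTER_LINEAR)[0]
        b=(v<75).astype(int); e=np.nonzero(np.diff(b))[0]
        print(fn,y,[(s[i],'in' if b[i+1] else 'out') for i in e if s[i]<125 or s[i]>235])
E
```

```text
top1.npz 72 [(np.float64(74.0), 'in'), (np.float64(95.0), 'out'), (np.float64(116.0), 'in'), (np.float64(117.5), 'out'), (np.float64(279.0), 'in'), (np.float64(299.0), 'out')]
top1.npz 76 [(np.float64(74.5), 'in'), (np.float64(95.5), 'out'), (np.float64(279.0), 'in'), (np.float64(299.0), 'out')]
top1.npz 80 [(np.float64(74.0), 'in'), (np.float64(94.5), 'out'), (np.float64(117.0), 'in'), (np.float64(119.0), 'out'), (np.float64(280.0), 'in'), (np.float64(298.5), 'out')]
top4.npz 72 [(np.float64(85.5), 'in'), (np.float64(112.5), 'out'), (np.float64(122.0), 'in'), (np.float64(123.5), 'out'), (np.float64(257.5), 'in'), (np.float64(278.0), 'out')]
top4.npz 76 [(np.float64(86.0), 'in'), (np.float64(108.0), 'out'), (np.float64(259.0), 'in'), (np.float64(277.5), 'out')]
top4.npz 80 [(np.float64(86.0), 'in'), (np.float64(106.5), 'out'), (np.float64(259.0), 'in'), (np.float64(277.5), 'out')]
```

Travel was about 9.5 mm at the start and is about 41.5 mm now, so the pads are about 1.75 mm pressed. A fifth full squeeze gives about 5.75 mm (~20 N), which is mid-window. I'll squeeze and hold.

>>> {"api": "send_rows", "payload": {"moves": [{"delta_pos": [0,0,0],"delta_rot": [0.2,0.2,0]},{"delta_pos": [0,0,0],"delta_rot": [0.2,0.2,0]},{"delta_pos": [0,0,0],"delta_rot": [0.2,0.2,0]},{"delta_pos": [0,0,0],"delta_rot": [0.2,0.2,0]},{"delta_pos": [0,0,0],"delta_rot": [0.2,0.2,0]},{"delta_pos": [0,0,0],"delta_rot": [0.2,0.2,0]},{"delta_pos": [0,0,0],"delta_rot": [0.2,0.2,0]},{"delta_pos": [0,0,0],"delta_rot": [0.2,0.2,0]}], "gripper": 0.03}}

```text
t: 10.18
position: [462.2, 153.7, 32.6]
eef_rot: [179.8, 0.2, 167.9]
force: [-2.0, 9.5, 17.7]
opening: 30.8
```

>>> {"api": "send_rows", "payload": {"moves": [{"delta_pos": [0,0,0],"delta_rot": [0,0,0]},{"delta_pos": [0,0,0],"delta_rot": [0,0,0]},{"delta_pos": [0,0,0],"delta_rot": [0,0,0]},{"delta_pos": [0,0,0],"delta_rot": [0,0,0]},{"delta_pos": [0,0,0],"delta_rot": [0,0,0]},{"delta_pos": [0,0,0],"delta_rot": [0,0,0]},{"delta_pos": [0,0,0],"delta_rot": [0,0,0]},{"delta_pos": [0,0,0],"delta_rot": [0,0,0]}], "gripper": 0.03}}

```text
t: 10.85
position: [462.1, 153.8, 32.7]
eef_rot: [179.8, 0.1, 167.9]
force: [-2.2, 2.5, 5.6]
opening: 31.0
```

```bash
python3 - <<'E'
from h import *
look('g.png')
im,d,c=cam('top')
f=192/np.tan(np.radians(c['fov_y']/2)); R=np.array(c['R']);t=np.array(c['t'])
def proj(X): p=R@X+t; return p[0]/p[2]*f+c['cx'],p[1]/p[2]*f+c['cy']
a=np.array([526.2,207.8]);ex=np.array([-.2028,-.9792]);ey=np.array([.9792,-.2028])
g=cv2.cvtColor(im,cv2.COLOR_RGB2GRAY).astype(np.float32)
s=np.arange(60,310,.5)
for y in(76,80,84):
    P=np.array([proj(np.r_[a+q*ex+y*ey,40]) for q in s],np.float32)
    v=cv2.remap(g,P[None,:,0],P[None,:,1],cv2.INTER_LINEAR)[0]
    b=(v<75).astype(int); e=np.nonzero(np.diff(b))[0]
    print(y,[float(s[i]) for i in e if s[i]<125 or s[i]>235])
E
```

```text
10.95 [462.1 153.8  32.7] [1.7977e+02 1.5000e-01 1.6789e+02] 30.9 [-2.8  2.9  6. ] [ 0.13  0.32 -0.32]
76 [87.0, 108.5, 118.5, 119.5, 251.5, 271.0]
80 [86.5, 107.5, 119.5, 121.5, 251.5, 271.0]
84 [87.5, 108.5, 119.5, 121.5, 253.0, 269.5]
```

View pics/g.png

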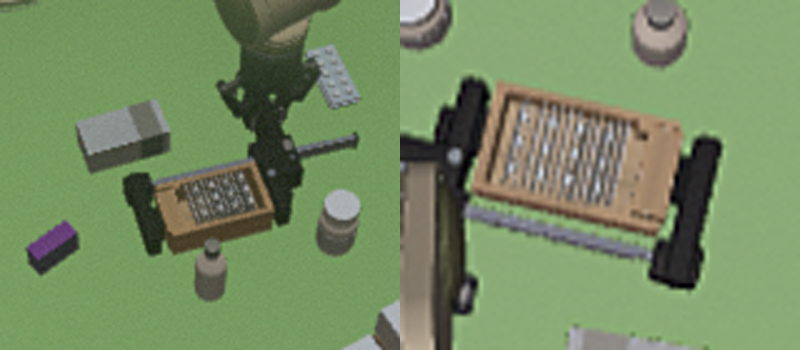

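```bash
python3 - <<'E'
from h import *
im,d,c=cam('top'); P=pts(d,c); Q=np.load('top1.npz')['P']
# crop->px: u=190+(x-400)*.23, v=168+y*.2286
for n,x,y in[('far post',700,190),('near post',470,100),('block',655,180),('tray wall L',490,140),('tray end',585,222)]:
    u,v=int(190+(x-400)*.23),int(168+y*.2286); print(n,np.round(np.median(P[v-1:v+2,u-1:u+2,2]),1))
print('before far/near post',Q[215,268,2],Q[195,201,2])
E
```

```text
far post 41.0
near post 40.9
block 45.9
tray wall L 45.8
tray end 4.1
before far/near post 39.20856335812806 43.96416240611746
```

Clamp is flat (posts 41 mm high) and so is the tray (46 mm high). Handing in.

```bash
python3 -c "
from plant import *
print(close_job()); s=state(); print(s['t'],s['opening'],s['force'])"
```

```text
the job is handed in; nothing more can be done
None
the job is handed in; nothing more can be done
```

I gave the trigger five full squeezes, letting it out fully between them, and handed the job in at about 11 s with the fifth squeeze still held at a 40 N grip setting and a 31 mm opening.

- **Clamp travel and pads:** I estimated about 50 mm of travel from the jaw spacing in the top camera. That works out to each pad pressed in about 6 mm, or roughly 21 N. The pad force is inferred from the travel, as there was no direct reading.
- **Sequence:** On the first squeeze the far jaw was still clear of the block. The pad appeared to meet the block on the third squeeze, and the fourth and fifth pushed it in.
- **Block:** In the last picture it sits nearly flush and square in the tray's end. I judged that by eye and did not measure it.
- **Flatness:** Depth readings gave the jaw posts at 41 mm and the tray and block at 46 mm, which matches both lying flat.
- **Surroundings:** Nothing around the clamp had visibly moved in the cropped views. The counting tray, measuring cup and cream jar were outside those crops and were not rechecked.

One thing was not as expected. Each squeeze pushed the tool up and sideways by about 2 mm, with up to 19 N of upward force. It had eased to about 6 N by the final hold. No check failed, and handing in reported no verdict.

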